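# Hook the cover onto the sloping electrical box and snap it shut

## Task

Put the loose white cover on the open electrical box on the tilted stand: hook its tongue under the lip at the low end of the box, then swing the other end down and press until the cover lies fully home and the spring catch has snapped over its edge. Let go of it and leave the other things on the bench where they are.

Things in the scene. Friction and masses are not known exactly. Their poses are not given: they have to be found in the camera images.
- cover: Loose white plastic cover, flat on the bench, grip bar up, 0.1 to 0.2 kg: plate 126 (x) x 96 (y) x 6 mm (z), with a tongue 60 mm wide, 4 mm thick, level with the underside, standing 15 mm out of its -x end. Origin: centre of the plate's underside; +x from tongue to far end, z up out of the plate.
- cover_grip (a point): Grip bar on the cover, to be gripped across its 12 mm (x); 56 mm long (y), 34 mm tall above the plate. This point is in the middle of its thickness and length, 22 mm above the plate's top, 28 mm above the underside, 10 mm to +x of the plate's centre. Cover's axes.
- cover_tongue (a point): Middle of the tongue's outer end, 2 mm above the cover's underside, 88 mm to -x of cover_grip and 26 mm below it. Cover's axes.
- cover_far (a point): Middle of the cover's far edge (the end that goes under the catch), 3 mm above the underside, 53 mm to +x of cover_grip and 25 mm below it. Cover's axes.
- box_seat (a point): Open white box, 154 x 112 mm, fixed on a stand sloping down away from the robot, 17 to 26 degrees. Point: where the centre of the plate's underside belongs, on the ledge plane (play 1.5 mm endways, 3 mm sideways). +x up the slope, z square out of the box; the seated cover's axes are parallel. Low end's ledge: x = -79 to -45 mm. Side walls 5 mm above the ledge, high end wall (x = +64.5 mm) 7 mm.
- box_lip (a point): Middle of the lip's inner edge at the box's low end, half-way up the slot under it; 69.5 mm to -x of box_seat, 4.5 mm above the ledge. Slot 9 mm high, 84 mm wide, running 10 mm to -x up to the low wall; lip 3 mm thick. The cover will not go in flat: the tongue enters with the far end raised, 8 to 18 degrees from the box's plane. Axes as box_seat.
- catch (a joint): Grey spring catch, 36 mm wide, mid high end of the box. Its sloping nose reaches 6 mm in over the recess; top 21 mm, underside 8 mm above the ledge. 0 = sprung home, grows to 0.010 m as it is pushed away up the slope. The cover's edge, pressed down (about 4 to 10 N on the grip bar), pushes it back; it then springs home over the cover.
- ratchet: bystander: steel ratchet handle lying on the bench, 200 mm long, 25 mm high; origin near its middle, on the bench; +x to the head
- insulator: bystander: grey ceramic insulator standing, 68 mm across, 80 mm tall; origin under its centre
- screwdriver: bystander: red-handled screwdriver lying on the bench between the work places, 190 mm long, about 30 mm high; +x towards the tip
- flashlight: bystander: aluminium flashlight lying on the bench, 135 mm long, 38 mm high; origin under its middle, +x to the lamp end
- jar: bystander: glass jar with steel cap, 64 mm across, 80 mm tall; origin under its centre
- socket: bystander: small steel socket standing, 22 mm across, 38 mm tall; origin under its centre
There are look-alikes about, which are no part of the job. Several things have the shape of the cover; the one meant has the colours described above.

How it is judged:
On the way:
1. the tongue is under the lip while the far end is still raised (x of cover_tongue in the frame of box_seat between -0.082 and -0.0715 m and z of cover_tongue in the frame of box_seat between -0.002 and 0.009 m and z of cover_far in the frame of box_seat above 0.012 m and distance between cover_tongue and box_lip below 0.02 m), for 0.1 s.
At the end, for the whole second after the job is handed in: The cover lies in the box's recess parallel to it (within 0.04 rad), tongue at least 5 mm under the lip and within 3 mm of the ledge, far edge within 2.5 mm of the ledge, the catch sprung back over it (under 2 mm open), cover at rest and let go (x of cover_tongue in the frame of box_seat between -0.082 and -0.0745 m and z of cover_tongue in the frame of box_seat below 0.005 m and z of cover_far in the frame of box_seat below 0.0055 m and angle between the z axis of cover_grip and the z axis of box_seat, either way round below 0.04 rad and distance between cover_tongue and box_lip below 0.015 m and value of joint catch below 0.002 m and linear speed of cover below 0.01 m/s and contact force between the fingers and cover below 0.1 N); the robot touches nothing.
It fails at once if a bystander is moved more than 30 mm (distance of any of ratchet, insulator, screwdriver, flashlight, jar, socket from where it was at the start of the episode above 0.03 m).
It also fails if it takes over 64 s, if anything falls off the work surface, if the arm or the gripper's body presses on something with over 40 N, if the wrist force passes 120 N, or if a joint passes its speed limit or range.

## Robot

A 7-joint arm with a two-finger parallel gripper is mounted at the origin on the work surface. World frame = base frame: x ahead of the robot, y to its left, z up, the work surface at z = 0. Lengths are in m, angles in rad, forces in N, time in s.
With the tool pointing down it reaches from about 0.4 to 0.875 m from the base axis. Payload 6.5 kg.
Tool frame: the origin (TCP) lies between the finger pads; the fingertips stand 14 mm ahead of it and the grasp point (between the pads) lies 5 mm behind it; y points along the fingers, x is the direction in which the jaws open and shut, and the axes are right-handed (so a half turn about y gives the same grasp; the last joint's range is limited). The gripper opens to 88 mm and grips with 3 to 60 N. Pads are 18 mm wide; open, the fingers measure 123 mm over their backs; the gripper's body (75 mm by 187 mm) begins 45 mm behind the grasp point.
Start: joints at [1.159, 0.536, -0.004, 1.538, 0.003, 1.067, -0.071], TCP at [0.22, -0.612, 0.253] pointing down, gripper open.
Joint ranges: [-2.7, 2.7], [-0.37, 2.16], [-1.27, 1.26], [0.24, 2.4], [-1.31, 4.45], [0.19, 1.91], [-2.76, 2.76]. Speed limits (rad/s): [2.39, 2.39, 3.14, 3.14, 3.14, 3.14, 3.14].

## Interface

Orientations are given as [roll, pitch, yaw] about the fixed x, y, z axes, in that order (R = Rz(yaw) Ry(pitch) Rx(roll)).
In Python, from plant import r, optics gives the robot as it stands. The module is installed in compiled form; this text tells all that it offers.
- The arm moves only by the shell command python3 -m inch 'ROWS' [OPENING] [FORCE]. ROWS is a JSON object of lists of equal length, an entry for each row: "slide": the shift along the tool's x, y, z in m, a list of three; "roll": the turn about the tool's y in rad. A call has 1 to 10 rows; each row is the pose to reach, as a shift and turn from the pose commanded when the call began, along the tool's axes at that moment; what a row does not reach only later rows make up. A row lasts 1/8 s, in which the tool goes at most 62.5 mm and 10.7 degrees, less where a joint would pass 70% of its speed; a pose out of reach is approached as far as the arm can. A call with a gripper value outside its range is refused whole. OPENING is the opening, from 0 (shut) to 1 (fully open), set as the call begins (- or left out, the last holds). The fingers move at their own pace and stop on an object; FORCE is the grip in N (left out, the last holds). Time passes only in rows, so rows that repeat a pose let the fingers close. It gives the time, the measured TCP pose, the force and the opening at its end, in the units of the state.
- r.read_state(): the state, without advancing time (a new reading comes with each control period).
- optics.capture(name): name is "side" or "top"; returns a dict with "image" (480x640x3 uint8, red, green, blue), "fx", "fy", "cx", "cy" (pixels), "R" (3x3) and "t" (3): a world point X has camera coordinates R X + t. Camera axes: x right, y down, z forward; pixel columns grow to the right and rows downward; lengths in m; the calibration is good to about 2 mm. A picture is of the moment at which its call begins. There is no depth.
- r.job_done(): hands the job in, once; it reports no verdict.
The state is a dict: "time_s": time; "joints": joint angles; "joint_vel": joint speeds; "joint_torque": joint torques, N m; "tool_pos": TCP position; "eef_rot": TCP orientation; "contact_force": force on the tool from outside, world axes, zero at the start; "wrist_torque": the same for the moment, N m; "grip_width": finger opening in m.
Only numpy, scipy, OpenCV 4.12 (cv2) and the standard library are available. Lean on these libraries where they do the work, as an engineer would, in place of code of your own. Each camera call takes 0.05 s, during which the arm holds its last target.

## Working session

There is one attempt and no reset: what is moved stays moved. The work goes in short steps, Python scripts to look and compute and a shell command to move; the robot and the scene stay as the last step left them, time stands still between calls to the robot, and variables do not carry over. Pictures are saved under pics/ and viewed, and the job is handed in when it is done.

```bash
mkdir -p pics; python3 - <<'E'
from plant import r, optics
import cv2
s=r.read_state()
print({k:s[k] for k in ['time_s','tool_pos','eef_rot','grip_width','contact_force']})
for n in ['side','top']:
    c=optics.capture(n)
    cv2.imwrite(f'pics/{n}0.png',c['image'][:,:,::-1])
    print(n,c['fx'],c['fy'],c['cx'],c['cy'],c['R'],c['t'])
E
```

```text
{'time_s': 0.0, 'tool_pos': array([ 0.22010148, -0.61097351,  0.25183877]), 'eef_rot': array([-1.57092295,  0.00175486, -1.22492079]), 'grip_width': 0.08805316189507087, 'contact_force': array([ 0.29036759, -0.84890594, -1.10889571])}
side 502.05853028317074 502.05853028317074 322.1356772867033 242.46631103485112 [[-0.97791548 -0.20875696  0.01009144]
 [-0.14016756  0.61926404 -0.77257045]
 [ 0.15503019 -0.7569231  -0.63484885]] [0.55372496 0.15888123 1.04736573]
top 446.3299089475811 446.3299089475811 316.4349339525732 238.6020192036626 [[-0.00659056 -0.99997315 -0.00320472]
 [-0.99915797  0.0067149  -0.04047547]
 [ 0.04049591  0.00293526 -0.99917539]] [0.00481223 0.5659515  1.30281354]
```

View pics/side0.png

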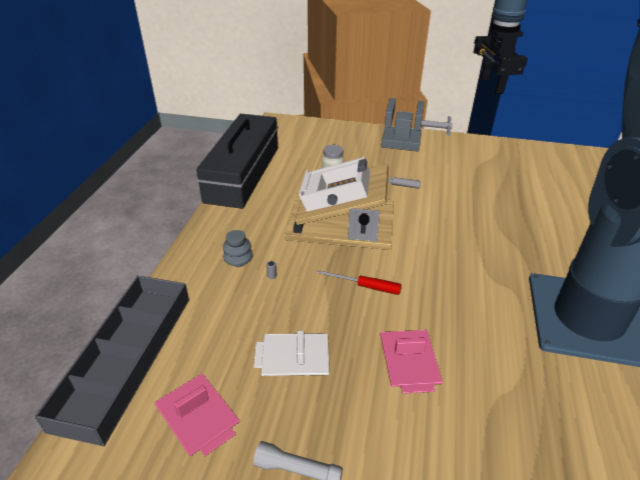

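View pics/top0.png

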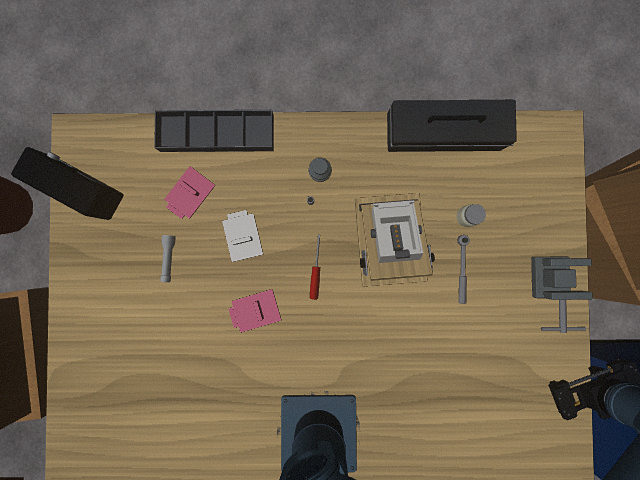

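```bash
python3 - <<'E'
import cv2
t=cv2.imread('pics/top0.png'); s=cv2.imread('pics/side0.png')
def crop(im,x,y,w,h,k,n): cv2.imwrite(n,cv2.resize(im[y:y+h,x:x+w],None,fx=k,fy=k,interpolation=cv2.INTER_CUBIC))
crop(t,150,160,150,180,3.3,'pics/c_top_cover.png')
crop(t,350,185,95,105,5.5,'pics/c_top_box.png')
crop(s,240,320,110,70,7,'pics/c_side_cover.png')
crop(s,280,140,120,110,5,'pics/c_side_box.png')
E
```

```text
(no output)
```

View pics/c_top_cover.png

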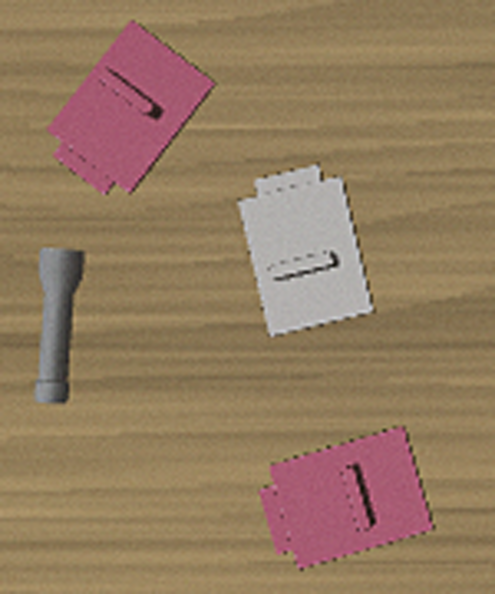

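View pics/c_top_box.png

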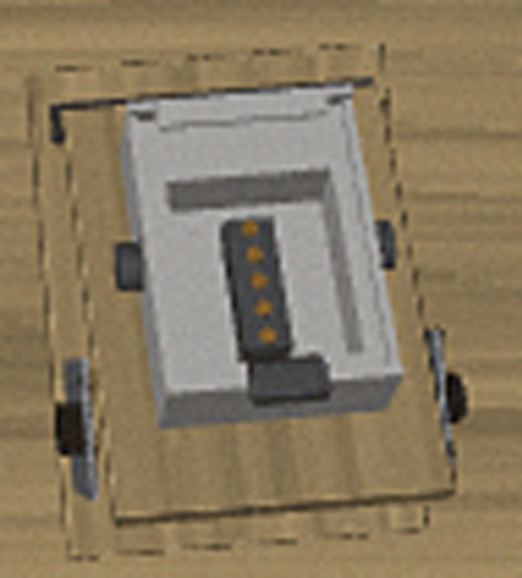

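View pics/c_side_cover.png

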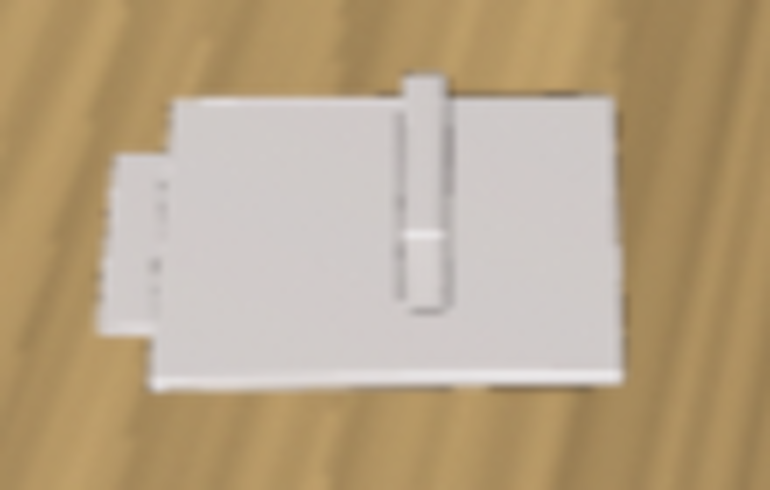

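View pics/c_side_box.png

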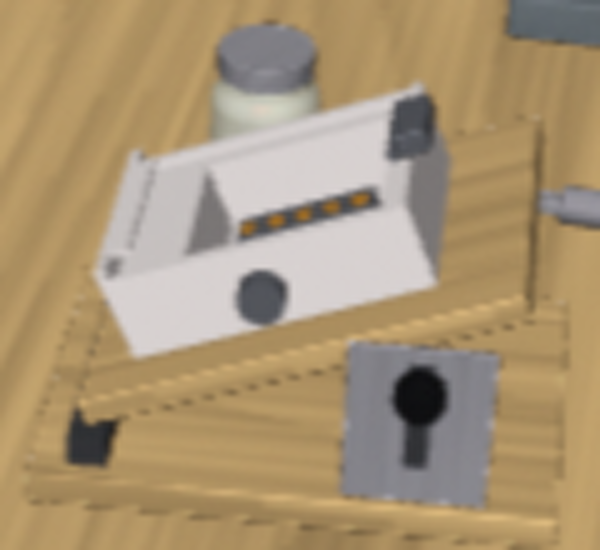

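```bash
python3 - <<'E'
import cv2
t=cv2.imread('pics/top0.png'); s=cv2.imread('pics/side0.png')
def crop(im,x,y,w,h,k,n):
    c=cv2.resize(im[y:y+h,x:x+w],None,fx=k,fy=k,interpolation=cv2.INTER_CUBIC)
    c=cv2.convertScaleAbs(c,alpha=1.15)
    for i in range(0,w,10):
        cv2.line(c,(int((i+.5)*k),0),(int((i+.5)*k),6),(0,0,255),1); cv2.putText(c,str(x+i),(int((i+.5)*k),16),0,.35,(0,0,255),1)
    for i in range(0,h,10):
        cv2.line(c,(0,int((i+.5)*k)),(6,int((i+.5)*k)),(0,0,255),1); cv2.putText(c,str(y+i),(8,int((i+.5)*k)),0,.35,(0,0,255),1)
    cv2.imwrite(n,c)
crop(t,365,195,64,70,8.5,'pics/d_top_box.png')
crop(s,295,152,80,64,9,'pics/d_side_box.png')
E
```

```text
(no output)
```

View pics/d_top_box.png

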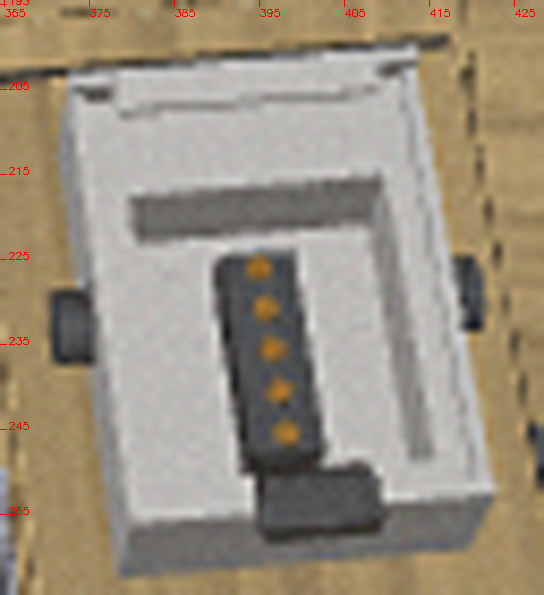

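View pics/d_side_box.png

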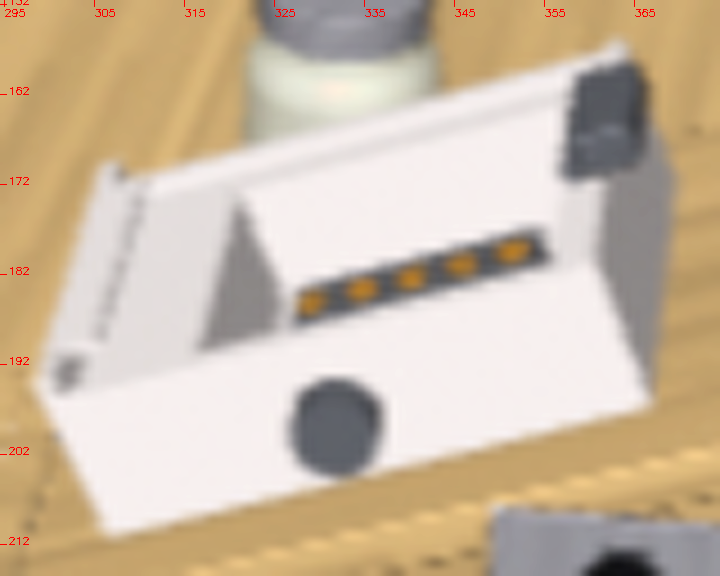

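```bash
cat > h.py <<'E'
import numpy as np, cv2
from scipy.optimize import least_squares
from scipy.spatial.transform import Rotation as Ro
np.set_printoptions(precision=4,suppress=True)
CAM={'side':dict(f=502.05853028317074,cx=322.1356772867033,cy=242.46631103485112,R=np.array([[-0.97791548,-0.20875696,0.01009144],[-0.14016756,0.61926404,-0.77257045],[0.15503019,-0.7569231,-0.63484885]]),t=np.array([0.55372496,0.15888123,1.04736573])),
'top':dict(f=446.3299089475811,cx=316.4349339525732,cy=238.6020192036626,R=np.array([[-0.00659056,-0.99997315,-0.00320472],[-0.99915797,0.0067149,-0.04047547],[0.04049591,0.00293526,-0.99917539]]),t=np.array([0.00481223,0.5659515,1.30281354]))}
def proj(n,X):
    c=CAM[n]; p=np.atleast_2d(X)@c['R'].T+c['t']
    return np.c_[c['f']*p[:,0]/p[:,2]+c['cx'],c['f']*p[:,1]/p[:,2]+c['cy']]
def unc(uv,k,off): return (np.array(uv,float)+.5)/k-.5+np.array(off)
E
python3 - <<'E'
from h import *
# cover
tp=unc([(238,200),(343,178),(373,311),(271,335),(256,182),(318,165)],3.3,(150,160))
tm=np.array([(-63,-48,6),(-63,48,6),(63,48,6),(63,-48,6),(-78,-30,4),(-78,30,4)])/1e3
sp=unc([(175,98),(614,98),(620,371),(155,378),(113,155),(622,384),(152,391)],7,(240,320))
sm=np.array([(-63,48,6),(63,48,6),(63,-48,6),(-63,-48,6),(-78,30,4),(63,-48,0),(-63,-48,0)])/1e3
def f(p,full=False):
    R=Ro.from_euler('z',p[2]).as_matrix(); T=np.array([p[0],p[1],0])
    return np.r_[(proj('top',tm@R.T+T)-tp).ravel(),(proj('side',sm@R.T+T)-sp).ravel()]
s=least_squares(f,[.6,.2,3.2],loss='soft_l1'); print('cover',s.x,np.rad2deg(s.x[2])); print(s.fun.reshape(-1,2))
R=Ro.from_euler('z',s.x[2]).as_matrix(); print('grip',R@[.01,0,.028]+[s.x[0],s.x[1],0])
# box
tp=unc([(494,492),(121,527),(68,78),(415,48),(120,577),(470,547)],8.5,(365,195))
tm=[(69.5,56,7),(69.5,-56,7),(-84.5,-56,'L'),(-84.5,56,'L'),(69.5,-56,'H'),(69.5,56,'H')]
sp=unc([(600,262),(35,383),(105,163),(622,42),(110,537),(650,403)],9,(295,152))
sm=[(69.5,-56,7),(-84.5,-56,'L'),(-84.5,56,'L'),(69.5,56,7),(-84.5,-56,'H'),(69.5,-56,'H')]
def mk(m,L,H): return np.array([[a/1e3,b/1e3,{'L':L,'H':-H}.get(c,None) if isinstance(c,str) else c/1e3] for a,b,c in m],float)
def g(p):
    R=Ro.from_euler('ZY',[p[3],p[4]]).as_matrix()  # yaw then pitch
    q=lambda m: mk(m,p[5],p[6])@R.T+p[:3]
    return np.r_[(proj('top',q(tm))-tp).ravel(),(proj('side',q(sm))-sp).ravel()]
s=least_squares(g,[.62,-.2,.15,3.2,-.35,.012,.04],loss='soft_l1'); print('box',s.x,np.rad2deg(s.x[3:5])); print(s.fun.reshape(-1,2))
np.save('box.npy',s.x)
E
```

```text
cover [0.5716 0.2209 3.3729] 193.25035790514718
[[-0.2561  0.2011]
 [-0.5659 -0.7499]
 [ 0.1507  0.2682]
 [-0.5648  0.6617]
 [-0.8139 -0.6119]
 [ 0.0527 -0.2107]
 [-0.2677 -0.4064]
 [ 0.2044 -1.0106]
 [ 0.8606  0.1042]
 [-0.9489 -0.12  ]
 [ 0.3885 -0.7215]
 [ 0.5143  0.2095]
 [-0.3017 -0.0119]]
grip [0.5618 0.2186 0.028 ]
box [ 0.5784 -0.2146  0.1318  3.2196 -0.3837  0.0133  0.0375] [184.469  -21.9831]
[[ 0.0988  0.3278]
 [ 1.0022 -0.1425]
 [-0.2037 -0.4209]
 [-0.0843 -0.3649]
 [-0.4498  0.1664]
 [-0.1005  0.1717]
 [-0.3361 -0.0534]
 [ 0.1509  0.1737]
 [-0.246   0.2287]
 [ 0.5393  0.0289]
 [-0.0831 -0.1435]
 [ 0.1959 -0.0958]]
```

The candidates for the cover are pink at top (190,192), pink at (255,311) and white at (242,236). The white one fits the description, and the enlarged crop confirms it: white plate, bar up, tongue away from the robot. The tool only turns about the vertical and the box slopes 22°. I'll therefore grip the bar by its ends (56 mm) so the cover can pivot about its y axis between the pads.

```bash
cat >> h.py <<'E'
def plan(target,yawdeg,s=None,cmd=None):
    """slide(tool axes)+roll needed from measured pose"""
    from plant import r
    s=s or r.read_state()
    R=Ro.from_euler('xyz',s['eef_rot']).as_matrix()
    d=R.T@(np.array(target)-s['tool_pos'])
    yaw=np.arctan2(R[1,0],R[0,0]); dy=(np.deg2rad(yawdeg)-yaw+np.pi)%(2*np.pi)-np.pi
    print('slide',d,'roll',-dy,'n',np.linalg.norm(d)/.0625); return d
E
python3 -c "
from h import *
plan([.562,.2186,.15],-76.75)
plan([.40,-.17,.25],-76.75)"
```

```text
slide [-0.6645  0.1029  0.6029] roll 0.1145846688351897 n 14.449529749885922
slide [-0.3539  0.0025  0.3187] roll 0.1145846688351897 n 7.6210705779733665
```

```bash
python3 -m inch '{"slide":[[-0.044,0,0.04],[-0.088,0,0.08],[-0.132,0,0.12],[-0.176,0,0.16],[-0.22,0,0.2],[-0.264,0,0.24],[-0.308,0,0.28],[-0.352,0,0.319],[-0.39,0,0.355],[-0.43,0,0.39]],"roll":[0.02,0.04,0.06,0.08,0.1,0.115,0.115,0.115,0.115,0.115]}' 1; python3 -c "
from h import *
plan([.562,.2186,.12],-76.75)"
```

```text
time_s: 1.35
tool_pos: [0.4418, -0.0732, 0.2527]
eef_rot: [-1.571, -0.0, -1.34]
contact_force: [0.7, 0.1, -0.1]
grip_width: 0.0881
slide [-0.2566  0.1326  0.1838] roll -0.0005325539060954121 n 5.477138763741718
```

```bash
python3 -m inch '{"slide":[[-0.04,0.01,0.03],[-0.085,0.03,0.06],[-0.13,0.05,0.09],[-0.17,0.07,0.12],[-0.21,0.1,0.15],[-0.24,0.12,0.175],[-0.257,0.132,0.184],[-0.257,0.132,0.184],[-0.257,0.132,0.184]],"roll":[0,0,0,0,0,0,0,0,0]}' 1; python3 - <<'E'
from h import *
from plant import r,optics
plan([.562,.2186,.03],-76.75)
for n,(x,y,w,h) in dict(side=(220,240,160,150),top=(180,170,140,110)).items():
    im=optics.capture(n)['image'][:,:,::-1]; k=4.5 if n=='top' else 4
    cv2.imwrite(f'pics/e_{n}.png',cv2.resize(im[y:y+h,x:x+w],None,fx=k,fy=k,interpolation=cv2.INTER_CUBIC))
print(r.read_state()['joints'])
E
```

```text
time_s: 2.48
tool_pos: [0.5619, 0.2156, 0.1213]
eef_rot: [-1.571, -0.001, -1.342]
contact_force: [-0.8, 1.1, -0.3]
grip_width: 0.0886
slide [-0.003   0.0913  0.0008] roll -0.002144373584666237 n 1.4617623126669697
[-0.2064  0.644  -0.3245  1.7467  0.2731  0.7948 -2.0049]
```

View pics/e_side.png

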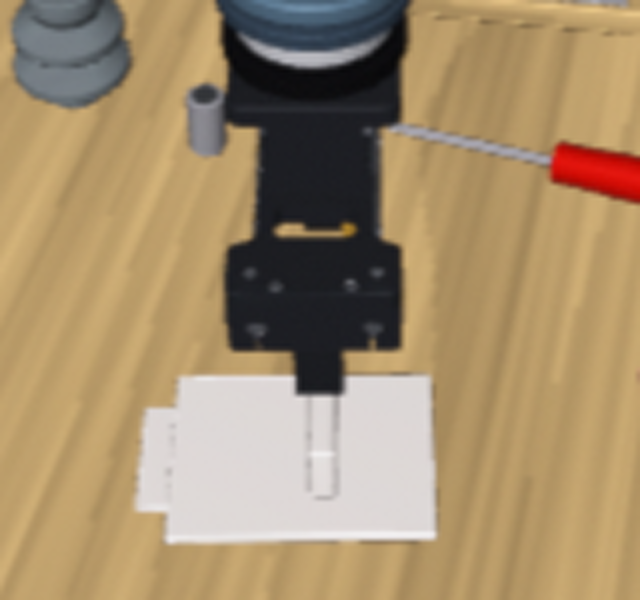

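View pics/e_top.png

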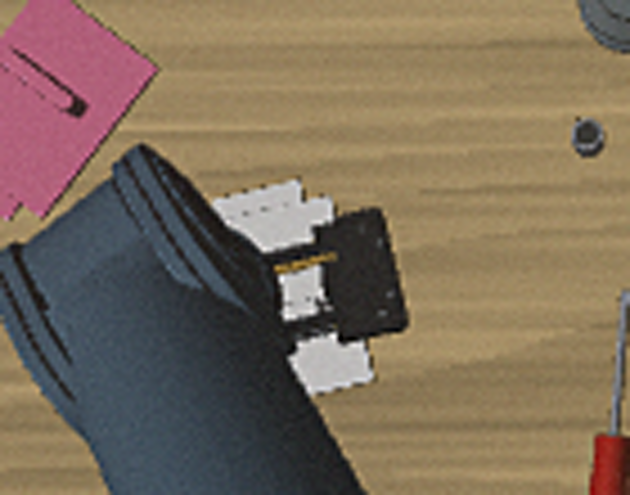

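The side view shows the jaw in line with the bar, at crop (320,440), and the white cover clear beneath it. Descending.

```bash
python3 -m inch '{"slide":[[-0.003,0.03,0.001],[-0.003,0.06,0.001],[-0.003,0.08,0.001],[-0.003,0.091,0.001],[-0.003,0.091,0.001]],"roll":[0,0,0,0,0]}' 1; python3 -m inch '{"slide":[[0,0,0],[0,0,0],[0,0,0],[0,0,0],[0,0,0],[0,0,0]],"roll":[0,0,0,0,0,0]}' 0.4 10
```

```text
time_s: 3.2
tool_pos: [0.562, 0.2203, 0.0295]
eef_rot: [-1.571, -0.0, -1.34]
contact_force: [0.9, -0.4, 0.1]
grip_width: 0.0883
time_s: 3.95
tool_pos: [0.5623, 0.2207, 0.0301]
eef_rot: [-1.57, -0.0, -1.34]
contact_force: [-0.0, -1.4, 5.6]
grip_width: 0.0559
```

```bash
python3 -m inch '{"slide":[[0,-0.01,0],[0,-0.03,0],[0,-0.06,0],[0,-0.09,0],[0,-0.12,0],[0,-0.15,0],[0,-0.15,0],[0,-0.15,0]],"roll":[0,0,0,0,0,0,0,0]}'; python3 - <<'E'
from h import *
from plant import r,optics
for n,(x,y,w,h) in dict(side=(220,200,160,150),top=(180,170,140,110)).items():
    im=optics.capture(n)['image'][:,:,::-1]; k=4.5 if n=='top' else 4
    cv2.imwrite(f'pics/f_{n}.png',cv2.resize(im[y:y+h,x:x+w],None,fx=k,fy=k,interpolation=cv2.INTER_CUBIC))
E
```

```text
time_s: 4.95
tool_pos: [0.5615, 0.2202, 0.1792]
eef_rot: [-1.572, -0.0, -1.34]
contact_force: [-0.6, -0.4, -2.9]
grip_width: 0.0559
```

View pics/f_side.png

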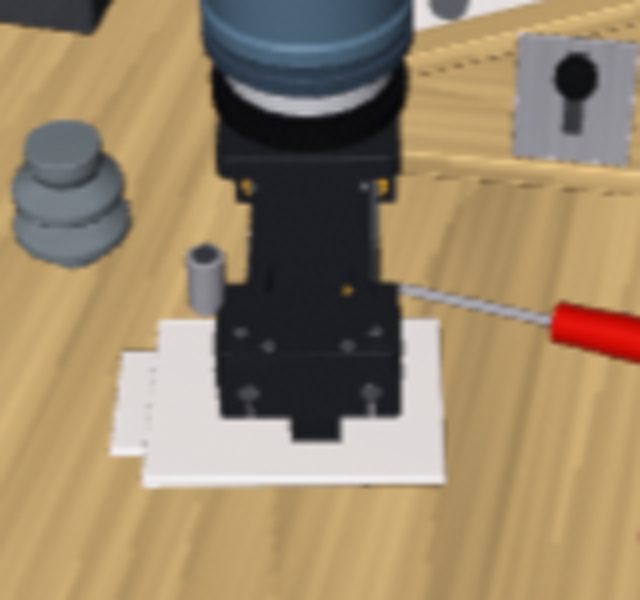

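```bash
python3 - <<'E'
from h import *
b=np.load('box.npy'); R=Ro.from_euler('ZY',b[3:5]).as_matrix(); T=b[:3]
def bp(n,uv,z):
    c=CAM[n]; d=c['R'].T@np.array([(uv[0]-c['cx'])/c['f'],(uv[1]-c['cy'])/c['f'],1]); o=-c['R'].T@c['t']
    d=R.T@d; o=R.T@(o-T); return (o+d*(z-o[2])/d[2])*1e3
for p in [(262,540),(380,528),(258,475),(375,462),(262,510),(378,500)]: print('top',p,bp('top',unc(p,8.5,(365,195)),.021),bp('top',unc(p,8.5,(365,195)),.010))
for p in [(578,70),(640,62),(570,125),(637,110),(565,180),(645,95)]: print('side',p,bp('side',unc(p,9,(295,152)),.021),bp('side',unc(p,9,(295,152)),.010))
# lip inner edge etc
for p in [(120,113),(378,92)]: print('lip',bp('top',unc(p,8.5,(365,195)),.012))
for p in [(140,190),(100,330)]: print('lip side',bp('side',unc(p,9,(295,152)),.012))
E
```

```text
top (262, 540) [ 83.1467 -19.2173  21.    ] [ 78.932  -17.1853  10.    ]
top (380, 528) [82.5106 16.4893 21.    ] [78.2894 18.8895 10.    ]
top (258, 475) [ 62.0635 -17.2601  21.    ] [ 57.6315 -15.208   10.    ]
top (375, 462) [61.0646 18.4721 21.    ] [56.6223 20.8927 10.    ]
top (262, 510) [ 73.5062 -17.7663  21.    ] [ 69.1922 -15.7194  10.    ]
top (378, 500) [73.456  17.3629 21.    ] [69.1414 19.7721 10.    ]
side (578, 70) [63.0095 20.7387 21.    ] [57.5682 42.0216 10.    ]
side (640, 62) [80.649 15.85  21.   ] [75.5632 37.0344 10.    ]
side (570, 125) [63.1054 -7.8996 21.    ] [57.666  12.8061 10.    ]
side (637, 110) [81.576  -9.4941 21.    ] [76.5089 11.1795 10.    ]
side (565, 180) [ 64.0432 -35.914   21.    ] [ 58.6227 -15.7729  10.    ]
side (645, 95) [83.2908 -2.6804 21.    ] [78.2583 18.1305 10.    ]
lip [-69.6666 -40.5889  12.    ]
lip [-69.3483  42.0555  12.    ]
lip side [-70.5553  37.8858  12.    ]
lip side [-70.4511 -33.7998  12.    ]
```

```bash
cat >> h.py <<'E'
b=np.load('box.npy'); RB=Ro.from_euler('ZY',b[3:5]).as_matrix(); TB=b[:3]
def b2w(x,z,y=0): return RB@(np.array([x,y,z])/1e3)+TB
def w2b(X): return RB.T@(np.array(X)-TB)*1e3
BY=-85.53
TCPUP=np.array([0,0,.002])
E
python3 - <<'E'
from h import *
print(RB)
f=b2w(38.2,43.8)+TCPUP; print('final tcp',f,'catch82',b2w(82,21),'catch64',b2w(64,21))
print('start',f+[-.004,0,.06])
plan(f+[-.004,0,.09],BY)
E
```

```text
[[-0.9245  0.0779  0.3732]
 [-0.0723 -0.997   0.0292]
 [ 0.3743  0.      0.9273]]
final tcp [ 0.5594 -0.2161  0.1888] catch82 [ 0.5104 -0.2199  0.182 ] catch64 [ 0.5271 -0.2186  0.1753]
start [ 0.5554 -0.2161  0.2488]
slide [ 0.4234 -0.0999 -0.1057] roll 0.15294070472329224 n 7.1636791566450855
```

```bash
python3 -m inch '{"slide":[[0,-0.04,0],[0.03,-0.08,-0.01],[0.075,-0.1,-0.02],[0.125,-0.1,-0.03],[0.18,-0.1,-0.045],[0.235,-0.1,-0.06],[0.29,-0.1,-0.075],[0.345,-0.1,-0.09],[0.4,-0.1,-0.1],[0.423,-0.1,-0.106]],"roll":[0,0,0.02,0.04,0.06,0.08,0.1,0.12,0.14,0.153]}'; python3 -m inch '{"slide":[[0,0,0],[0,0,0]],"roll":[0,0]}' ;python3 - <<'E'
from h import *
from plant import r,optics
f=b2w(38.2,43.8)+TCPUP
plan(f+[-.004,0,.04],BY)
for n,(x,y,w,h) in dict(side=(270,60,160,150),top=(330,170,140,130)).items():
    im=optics.capture(n)['image'][:,:,::-1]; k=4
    cv2.imwrite(f'pics/g_{n}.png',cv2.resize(im[y:y+h,x:x+w],None,fx=k,fy=k,interpolation=cv2.INTER_CUBIC))
E
```

```text
time_s: 6.3
tool_pos: [0.5544, -0.2195, 0.2783]
eef_rot: [-1.573, -0.001, -1.498]
contact_force: [-0.6, -0.1, -2.1]
grip_width: 0.0559
time_s: 6.55
tool_pos: [0.5559, -0.2128, 0.2792]
eef_rot: [-1.571, 0.002, -1.49]
contact_force: [0.6, 0.0, -1.6]
grip_width: 0.0557
slide [ 0.0033  0.0504 -0.0007] roll 0.002768291657480937 n 0.808568157252056
```

View pics/g_side.png

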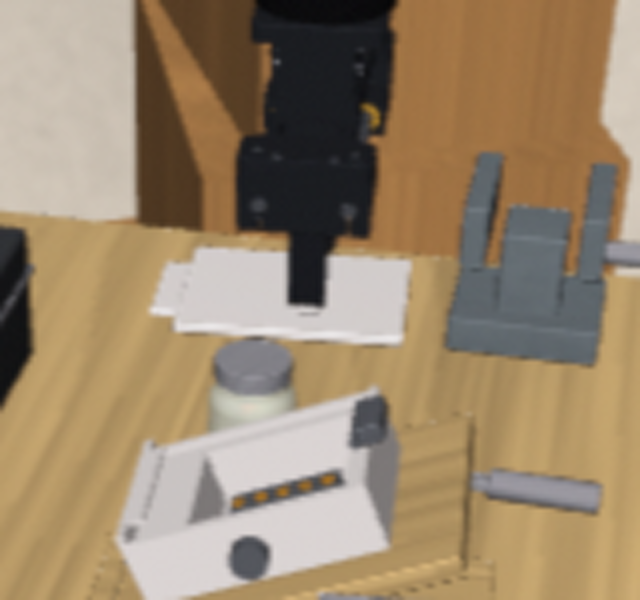

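View pics/g_top.png

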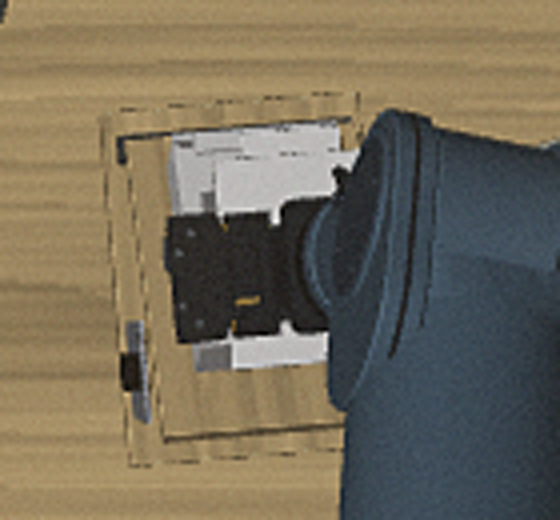

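The side view shows the cover level at crop (290,295), above the box with its catch at (370,420). Now I'll lower the far part onto the catch top so the cover pivots far end up in the grip.

```bash
python3 -m inch '{"slide":[[0.002,0.02,-0.001],[0.002,0.04,-0.001],[0.002,0.055,-0.001],[0.002,0.062,-0.001],[0.002,0.068,0],[0.002,0.073,0.001],[0.002,0.076,0.001],[0.002,0.076,0.001]],"roll":[0,0,0,0,0,0,0,0]}' - 8; python3 - <<'E'
from h import *
from plant import r,optics
f=b2w(38.2,43.8)+TCPUP
plan(f,BY)
for n,(x,y,w,h) in dict(side=(270,60,160,150)).items():
    im=optics.capture(n)['image'][:,:,::-1]; k=4
    cv2.imwrite(f'pics/h_{n}.png',cv2.resize(im[y:y+h,x:x+w],None,fx=k,fy=k,interpolation=cv2.INTER_CUBIC))
E
```

```text
time_s: 7.65
tool_pos: [0.557, -0.2173, 0.2038]
eef_rot: [-1.57, -0.0, -1.493]
contact_force: [0.4, -0.8, -0.8]
grip_width: 0.056
slide [-0.001   0.015   0.0025] roll -0.0001431896956232137 n 0.2446191449010079
```

View pics/h_side.png

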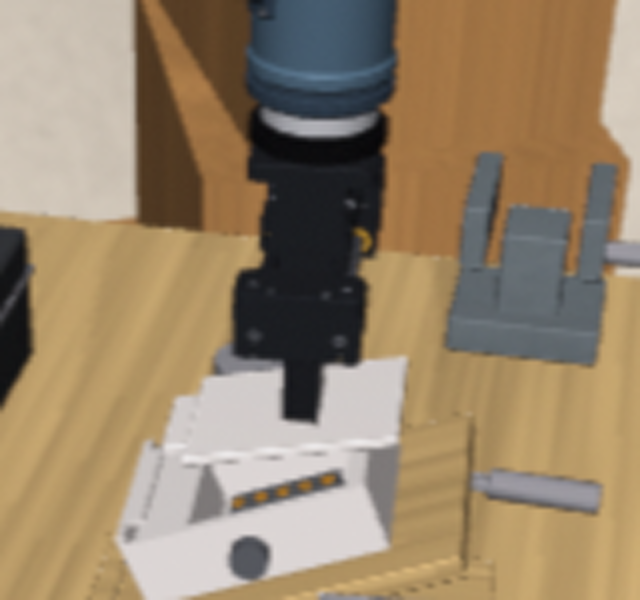

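It pivots in the grip as intended: the far end rests on the catch and the force is under 1 N. Continuing.

```bash
python3 -m inch '{"slide":[[0,0.004,0.001],[0,0.008,0.002],[0,0.012,0.002],[0,0.015,0.002],[0,0.015,0.002]],"roll":[0,0,0,0,0]}' ; python3 - <<'E'
from h import *
from plant import r,optics
f=b2w(38.2,43.8)+TCPUP
plan(f,BY)
im=optics.capture('side')['image'][:,:,::-1]; cv2.imwrite('pics/i_raw.png',im)
x,y,w,h=295,135,90,80
cv2.imwrite('pics/i_side.png',cv2.resize(im[y:y+h,x:x+w],None,fx=7,fy=7,interpolation=cv2.INTER_CUBIC))
E
```

```text
time_s: 8.32
tool_pos: [0.56, -0.2171, 0.1892]
eef_rot: [-1.568, -0.001, -1.493]
contact_force: [4.5, -0.1, 1.2]
grip_width: 0.0562
slide [-0.001   0.0004 -0.0005] roll 0.00012974206563587387 n 0.01936359434961141
```

View pics/i_side.png

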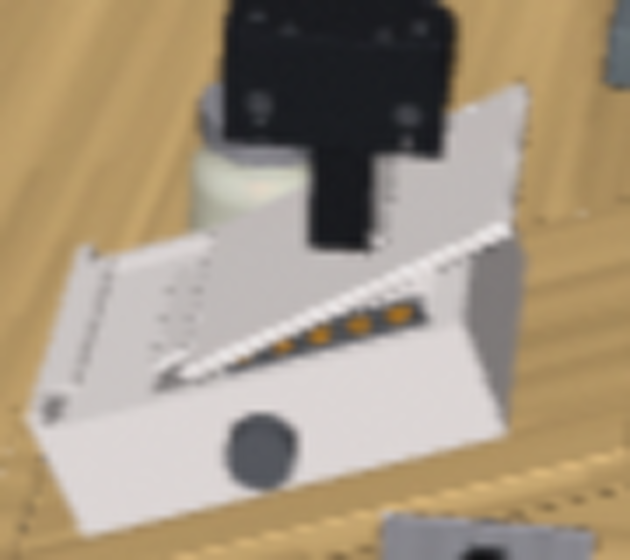

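```bash
cat >> h.py <<'E'
def fitcover(pix,mod,yawc,x0,cam='side',prior=None):
    """fit x,y,z,tilt (tilt>0: far end up, world) from pixels"""
    mod=np.array(mod)/1e3
    def f(p):
        R=Ro.from_euler('ZY',[yawc,-p[3]]).as_matrix()
        e=(proj(cam,mod@R.T+p[:3])-pix).ravel()
        if prior is not None: # TCP lies at cover (10,0,zt): prior on y and x
            q=R@[.010,0,.029]+p[:3]; e=np.r_[e,(q-prior)/.002*0.5]
        return e
    s=least_squares(f,x0,loss='soft_l1'); p=s.x
    R=Ro.from_euler('ZY',[yawc,-p[3]]).as_matrix()
    print('pose',p[:3],'tilt',np.rad2deg(p[3]),'rel',np.rad2deg(p[3]+b[4]),'res',np.round(s.fun,1))
    for n,m in dict(tip=(-78,0,2),far=(63,0,3),grip=(10,0,28)).items(): print(n,w2b(R@(np.array(m)/1e3)+p[:3]))
    return p
E
python3 - <<'E'
from h import *
from plant import r
s=r.read_state()
pix=unc([(508,224),(511,241),(180,372),(522,85)],7,(295,135))
mod=[(63,-48,6),(63,-48,0),(-63,-48,6),(63,48,6)]
yc=s['eef_rot'][2]-np.pi/2
tp=s['tool_pos']-[0,0,.001]
fitcover(pix,mod,yc,[.57,-.217,.16,.6],prior=None)
fitcover(pix,mod,yc,[.57,-.217,.16,.6],prior=tp)
E
```

```text
pose [ 0.5579 -0.2332  0.1482] tilt 32.11977858297232 rel 10.13664951115711 res [-0.5  0.3  0.4 -0.1  0.  -0.   0.1 -0.1]
tip [-50.7813  16.9377  -4.7777]
far [87.8418 16.9547 21.0221]
grip [31.2692 16.9464 36.3041]
pose [ 0.5557 -0.2176  0.1577] tilt 32.066610898256094 rel 10.083481826440886 res [-0.2  0.2  0.7 -0.1 -0.4  0.2  0.4 -0.4  0.7  0.  -0.2]
tip [-46.3184   1.145    3.7449]
far [92.3286  1.162  29.4161]
grip [35.7702  1.1537 44.7506]
```

Measured relative tilt is about 10° (allowed 8–18), with the tongue tip about 46 mm down-slope at z≈4 mm. Sliding down-slope parallel to the box, towards the lip.

```bash
python3 -m inch '{"slide":[[-0.001,0.001,0.003],[-0.001,0.003,0.0075],[-0.001,0.0045,0.011],[-0.001,0.006,0.015],[-0.001,0.0065,0.0165],[-0.001,0.0065,0.0165]],"roll":[0,0,0,0,0,0]}' ; python3 - <<'E'
from h import *
from plant import r,optics
print(w2b(r.read_state()['tool_pos']))
im=optics.capture('side')['image'][:,:,::-1]; cv2.imwrite('pics/j_raw.png',im)
x,y,w,h=290,135,90,80
cv2.imwrite('pics/j_side.png',cv2.resize(im[y:y+h,x:x+w],None,fx=7,fy=7,interpolation=cv2.INTER_CUBIC))
im=optics.capture('top')['image'][:,:,::-1]
x,y,w,h=360,190,80,80
cv2.imwrite('pics/j_top.png',cv2.resize(im[y:y+h,x:x+w],None,fx=7,fy=7,interpolation=cv2.INTER_CUBIC))
E
```

```text
time_s: 9.12
tool_pos: [0.5746, -0.2147, 0.1815]
eef_rot: [-1.572, 0.001, -1.493]
contact_force: [-0.2, 0.1, -1.9]
grip_width: 0.0557
[22.0383 -0.2456 44.6167]
```

View pics/j_side.png

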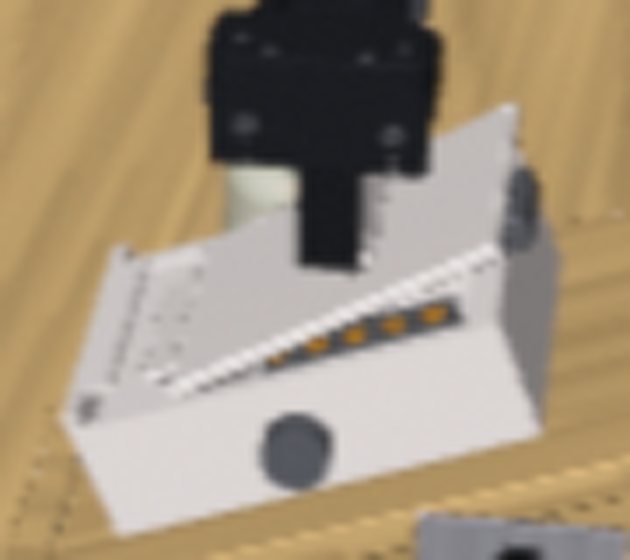

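View pics/j_top.png

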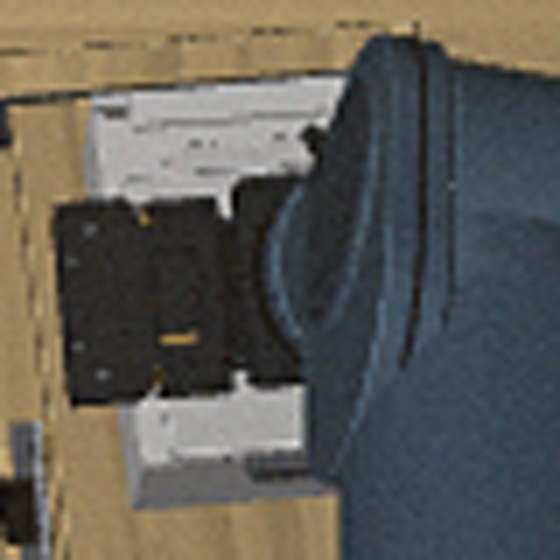

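```bash
python3 - <<'E'
from h import *
from plant import r
s=r.read_state()
pix=unc([(497,243),(500,262),(172,386),(515,103),(150,376),(205,252)],7,(290,135))
mod=[(63,-48,6),(63,-48,0),(-63,-48,6),(63,48,6),(-78,-30,4),(-78,30,4)]
yc=s['eef_rot'][2]-np.pi/2
tp=s['tool_pos']-[0,0,.001]
fitcover(pix,mod,yc,[.57,-.217,.16,.6],prior=tp)
E
```

```text
pose [ 0.5693 -0.2167  0.1506] tilt 31.280912880289993 rel 9.297783808474783 res [ 0.4  0.   1.2 -0.6 -0.1 -0.   0.7 -0.5 -0.8  0.2 -5.   4.8  0.3 -0.4
 -0. ]
tip [-61.7227   1.3405   3.2812]
far [77.2633  1.3211 27.0488]
grip [20.9205  1.3305 43.1574]
```

```bash
python3 -m inch '{"slide":[[0,0.0005,0.0025],[0,0.0015,0.005],[0,0.0025,0.0075],[0,0.0035,0.0095],[0,0.0045,0.0115],[0,0.005,0.0135],[0,0.005,0.0135]],"roll":[0,0,0,0,0,0,0]}' ; python3 - <<'E'
from h import *
from plant import r,optics
print(w2b(r.read_state()['tool_pos']))
im=optics.capture('side')['image'][:,:,::-1]; cv2.imwrite('pics/k_raw.png',im)
x,y,w,h=290,135,90,80
cv2.imwrite('pics/k_side.png',cv2.resize(im[y:y+h,x:x+w],None,fx=7,fy=7,interpolation=cv2.INTER_CUBIC))
E
```

```text
time_s: 10.1
tool_pos: [0.5888, -0.2137, 0.1771]
eef_rot: [-1.571, 0.0, -1.493]
contact_force: [0.8, 0.2, -1.6]
grip_width: 0.0563
[ 7.2886 -0.1191 45.9152]
```

View pics/k_side.png

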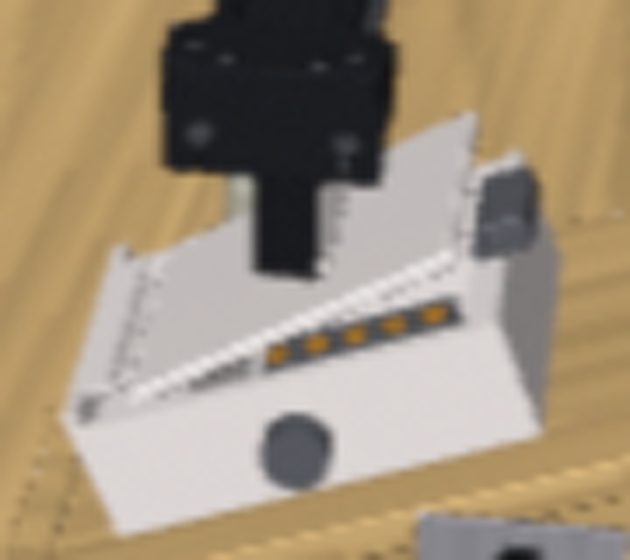

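```bash
python3 - <<'E'
from h import *
from plant import r
s=r.read_state()
pix=unc([(455,250),(459,268),(131,390),(473,113)],7,(290,135))
mod=[(63,-48,6),(63,-48,0),(-63,-48,6),(63,48,6)]
yc=s['eef_rot'][2]-np.pi/2
tp=s['tool_pos']-[0,0,.001]
fitcover(pix,mod,yc,[.57,-.217,.16,.6],prior=tp)
im=cv2.imread('pics/k_raw.png'); x,y,w,h=295,165,40,35
cv2.imwrite('pics/k2.png',cv2.resize(im[y:y+h,x:x+w],None,fx=16,fy=16,interpolation=cv2.INTER_CUBIC))
E
```

```text
pose [ 0.5841 -0.2148  0.1464] tilt 30.950539661061526 rel 8.967410589246315 res [-0.2  0.4  0.5 -0.1 -0.6  0.4  0.5 -0.6  0.4 -0.2  0.1]
tip [-77.1944   0.6751   5.4235]
far [61.9263  0.6629 28.3894]
grip [ 5.6773  0.6688 44.8225]
```

View pics/k2.png

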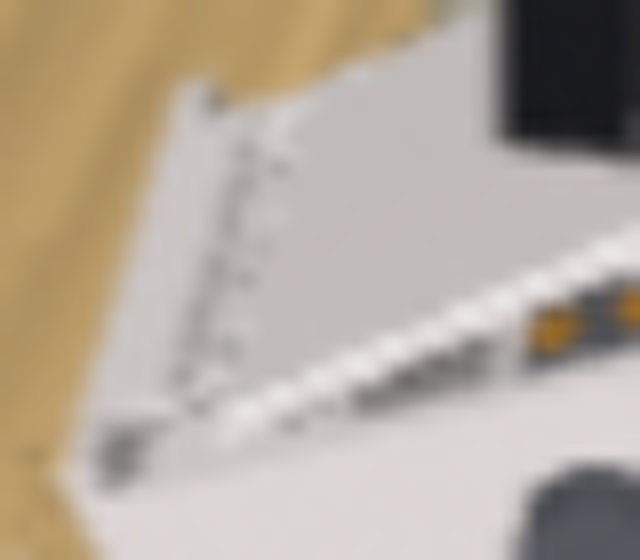

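Tongue tip is at x≈-77, z≈5 mm in the box frame, with the far end at 28 mm. The crop shows the tongue gone beneath the lip, edge near (200,300), so milestone 1 looks met. Now swinging the far end down with a firmer grip.

```bash
python3 -m inch '{"slide":[[0,0,0],[0,0.0015,-0.0005],[0,0.003,-0.001],[0,0.0045,-0.002],[0,0.006,-0.003],[0,0.0075,-0.004],[0,0.009,-0.005],[0,0.009,-0.005]],"roll":[0,0,0,0,0,0,0,0]}' - 15; python3 - <<'E'
from h import *
from plant import r,optics
print(w2b(r.read_state()['tool_pos']))
im=optics.capture('side')['image'][:,:,::-1]; cv2.imwrite('pics/l_raw.png',im)
x,y,w,h=290,135,90,80
cv2.imwrite('pics/l_side.png',cv2.resize(im[y:y+h,x:x+w],None,fx=7,fy=7,interpolation=cv2.INTER_CUBIC))
E
```

```text
time_s: 11.15
tool_pos: [0.585, -0.2143, 0.1702]
eef_rot: [-1.568, -0.001, -1.493]
contact_force: [-2.1, 0.1, 11.6]
grip_width: 0.0561
[ 8.2293  0.1487 38.0767]
```

View pics/l_side.png

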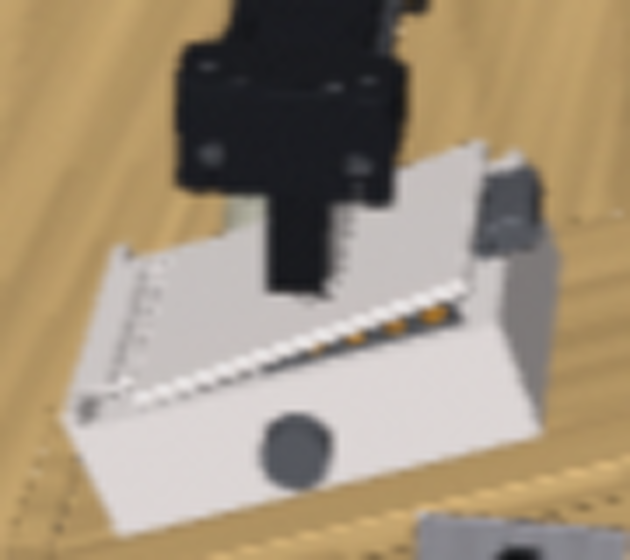

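```bash
python3 - <<'E'
from h import *
from plant import r
s=r.read_state()
pix=unc([(465,283),(467,297),(137,398),(480,144)],7,(290,135))
mod=[(63,-48,6),(63,-48,0),(-63,-48,6),(63,48,6)]
yc=s['eef_rot'][2]-np.pi/2
tp=s['tool_pos']-[0,0,.001]
fitcover(pix,mod,yc,[.57,-.217,.16,.6],prior=tp)
fitcover(pix,mod,yc,[.57,-.217,.16,.6],prior=None)
E
```

```text
pose [ 0.5827 -0.2152  0.1386] tilt 26.975625530457123 rel 4.992496458641912 res [-0.1  0.1  0.6  0.2 -1.6  0.5  0.9 -0.8  0.5 -0.2 -0.1]
tip [-79.2769   0.9181   3.0433]
far [61.1011  0.9086 16.3101]
grip [ 6.1265  0.9131 36.6029]
pose [ 0.5889 -0.2572  0.1122] tilt 27.23413462001976 rel 5.251005548204549 res [-0.6  0.   0.2  0.   0.  -0.   0.4 -0. ]
tip [-91.846   43.2498 -20.6325]
far [48.4708 43.2404 -6.7325]
grip [-6.5948 43.2448 13.3121]
```

```bash
python3 -m inch '{"slide":[[0,0.0015,-0.001],[0,0.003,-0.002],[0,0.0045,-0.003],[0,0.006,-0.004],[0,0.006,-0.004]],"roll":[0,0,0,0,0]}' - 20; python3 - <<'E'
from h import *
from plant import r,optics
print(w2b(r.read_state()['tool_pos']))
im=optics.capture('side')['image'][:,:,::-1]; cv2.imwrite('pics/m_raw.png',im)
x,y,w,h=290,135,90,80
cv2.imwrite('pics/m_side.png',cv2.resize(im[y:y+h,x:x+w],None,fx=7,fy=7,interpolation=cv2.INTER_CUBIC))
E
```

```text
time_s: 11.82
tool_pos: [0.5798, -0.2146, 0.1631]
eef_rot: [-1.57, -0.0, -1.493]
contact_force: [-2.6, 0.2, 8.1]
grip_width: 0.0555
[10.3517  0.0558 29.5324]
```

View pics/m_side.png

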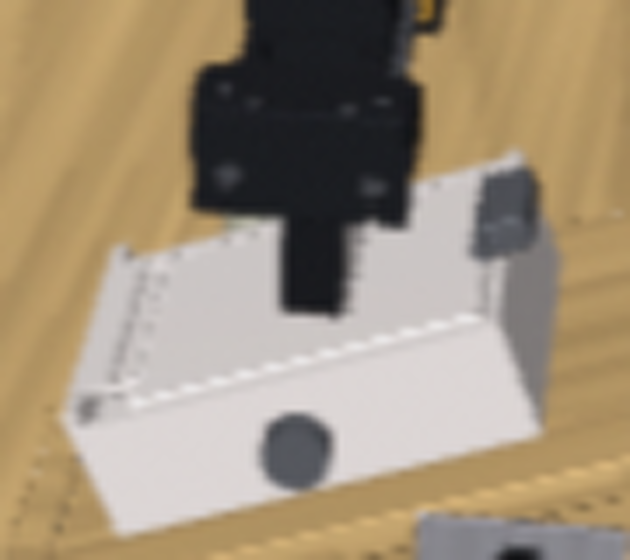

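The cover lies nearly flush, with its near edge along (135,403)–(475,318), and the catch stands over its edge at (505,215). One more press to be sure.

```bash
python3 -m inch '{"slide":[[0,0.001,-0.0005],[0,0.002,-0.001],[0,0.003,-0.001],[0,0.003,-0.001]],"roll":[0,0,0,0]}' - 20; python3 - <<'E'
from h import *
from plant import r,optics
print(w2b(r.read_state()['tool_pos']))
im=optics.capture('side')['image'][:,:,::-1]; cv2.imwrite('pics/n_raw.png',im)
x,y,w,h=290,135,90,80
cv2.imwrite('pics/n_side.png',cv2.resize(im[y:y+h,x:x+w],None,fx=7,fy=7,interpolation=cv2.INTER_CUBIC))
E
```

```text
time_s: 12.38
tool_pos: [0.58, -0.2146, 0.1628]
eef_rot: [-1.568, -0.001, -1.493]
contact_force: [-6.7, 2.7, 24.5]
grip_width: 0.0556
[10.058   0.1059 29.2917]
```

View pics/n_side.png

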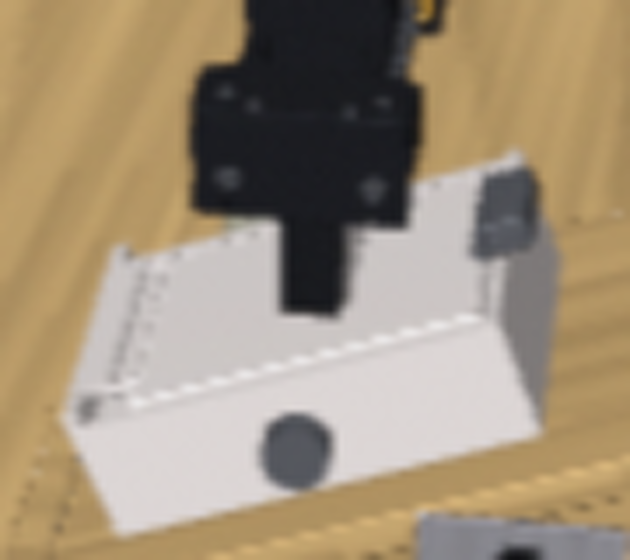

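```bash
python3 -m inch '{"slide":[[0,-0.002,0.0005],[0,-0.003,0.001]],"roll":[0,0]}' - 10; python3 -m inch '{"slide":[[0,0,0],[0,0,0],[0,0,0],[0,0,0]],"roll":[0,0,0,0]}' 0.85; python3 -m inch '{"slide":[[0,-0.01,0],[0,-0.03,0],[0,-0.07,0],[0,-0.12,0],[0,-0.15,-0.04],[0,-0.15,-0.1],[0,-0.15,-0.12],[0,-0.15,-0.12]],"roll":[0,0,0,0,0,0,0,0]}'; python3 - <<'E'
from h import *
from plant import r,optics
for n,(x,y,w,h) in dict(side=(295,152,80,64),top=(365,195,64,70)).items():
    im=optics.capture(n)['image'][:,:,::-1]; k=8.5 if n=='top' else 9
    cv2.imwrite(f'pics/o_{n}_full.png',im)
    cv2.imwrite(f'pics/o_{n}.png',cv2.resize(im[y:y+h,x:x+w],None,fx=k,fy=k,interpolation=cv2.INTER_CUBIC))
E
```

```text
time_s: 12.68
tool_pos: [0.58, -0.2146, 0.1628]
eef_rot: [-1.57, -0.0, -1.493]
contact_force: [-0.5, 0.3, 2.8]
grip_width: 0.056
time_s: 13.18
tool_pos: [0.5796, -0.2145, 0.162]
eef_rot: [-1.571, 0.0, -1.493]
contact_force: [0.3, 0.3, -0.9]
grip_width: 0.075
time_s: 14.18
tool_pos: [0.4591, -0.2244, 0.3133]
eef_rot: [-1.57, -0.001, -1.495]
contact_force: [0.1, -0.2, 0.4]
grip_width: 0.075
```

View pics/o_side.png

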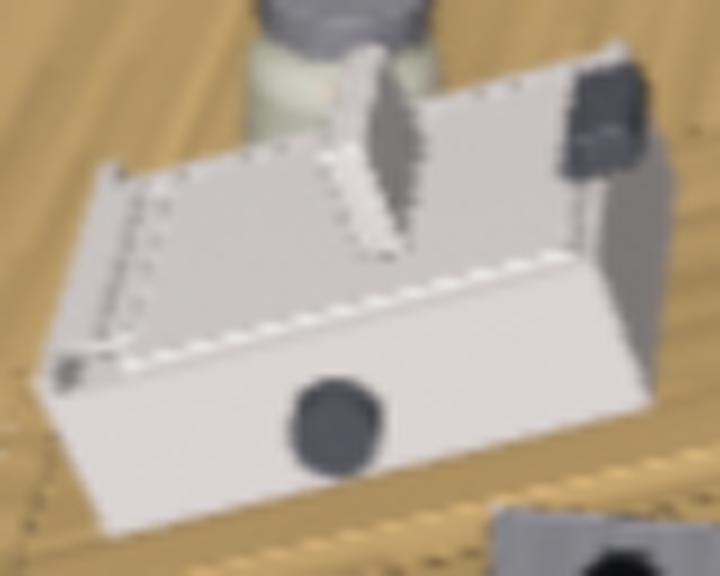

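View pics/o_top_full.png

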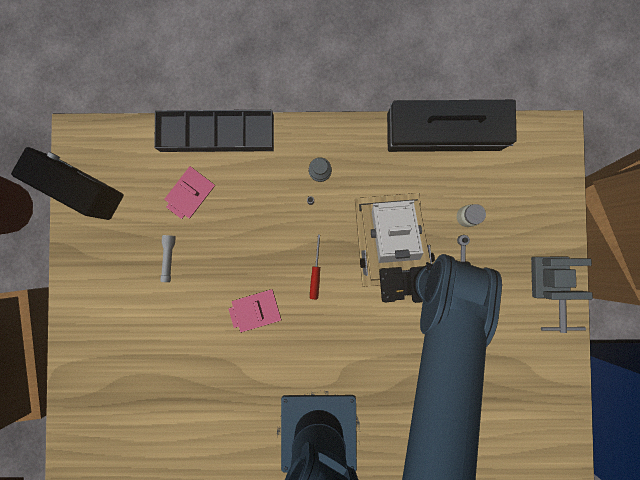

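```bash
python3 - <<'E'
from h import *
s0=cv2.imread('pics/side0.png').astype(int); s1=cv2.imread('pics/o_side_full.png').astype(int)
# catch (dark) centroid before/after in side and top
t0=cv2.imread('pics/top0.png').astype(int); t1=cv2.imread('pics/o_top_full.png').astype(int)
for n,a,bb,(x,y,w,h) in (('side',s0,s1,(354,156,18,20)),('top',t0,t1,(394,248,18,12))):
    for im in (a,bb):
        g=im[y:y+h,x:x+w].max(2)<115; v,u=np.nonzero(g); print(n,u.mean()+x,v.mean()+y,len(u))
pix=unc([(578,252),(120,362),(602,68)][:2]+[(382,255),(330,152),(372,48)],9,(295,152))
mod=[(63,-48,6),(-63,-48,6),(16,-28,6),(4,-28,40),(4,28,40)]
fitcover(pix,mod,b[3],[.578,-.2146,.132,.38])
E
```

```text
side 362.07 165.31 100
side 362.0808080808081 165.25252525252526 99
top 401.9569892473118 254.05376344086022 186
top 402.3809523809524 254.66666666666666 168
pose [ 0.5787 -0.2135  0.1342] tilt 19.953080387172353 rel -2.030048684642858 res [ 0.   0.4  0.1 -0.4  3.4 -0.2 -0.2  0.3 -2.2 -0.1]
tip [-77.4092  -1.0709   7.1258]
far [63.5377 -1.0709  3.1304]
grip [11.4566 -1.0709 29.9922]
```

View pics/o_top.png

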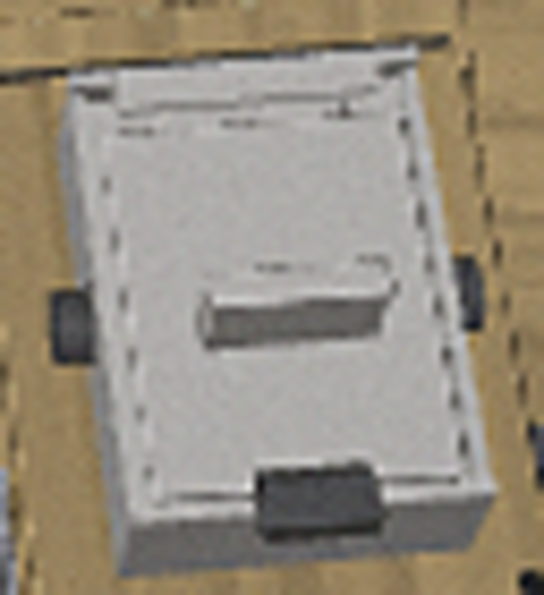

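Catch pixels are unchanged from before (side 362.07→362.08). The pose fit has outliers from the bar corners, so I'll check the low end against predicted projections before handing in.

```bash
python3 - <<'E'
from h import *
im=cv2.imread('pics/o_side_full.png'); it=cv2.imread('pics/o_top_full.png')
x,y,w,h=295,152,80,64; k=9
def ov(phi,xs,zt,n,col,img,off,k):
    # tongue-tip z = zt, far rotated by phi
    m=np.array([(-63,-48,6),(63,-48,6),(63,48,6),(-63,48,6),(4,-28,40),(16,-28,40),(16,28,40),(4,28,40)])/1e3
    Rr=Ro.from_euler('y',-np.deg2rad(phi)).as_matrix()
    P=(m@Rr.T+np.array([xs,0,zt])/1e3)@RB.T+TB
    p=((proj(n,P)-off+.5)*k-.5)
    print(n,phi,np.round(p).astype(int).tolist())
    cv2.polylines(img,[np.round(p[:4]).astype(int)],True,col,1); cv2.polylines(img,[np.round(p[4:]).astype(int)],True,col,1)
c=cv2.resize(im[y:y+h,x:x+w],None,fx=k,fy=k,interpolation=cv2.INTER_CUBIC)
ov(0,0,0,'side',(0,160,0),c,np.array([x,y]),k); ov(-2,0,2,'side',(0,0,255),c,np.array([x,y]),k)
cv2.imwrite('pics/p_side.png',c)
E
```

```text
side 0 [[126, 371], [576, 254], [603, 66], [178, 182], [325, 161], [368, 150], [391, 42], [349, 54]]
side -2 [[121, 358], [577, 255], [604, 67], [173, 170], [327, 154], [371, 144], [394, 36], [352, 47]]
```

View pics/p_side.png

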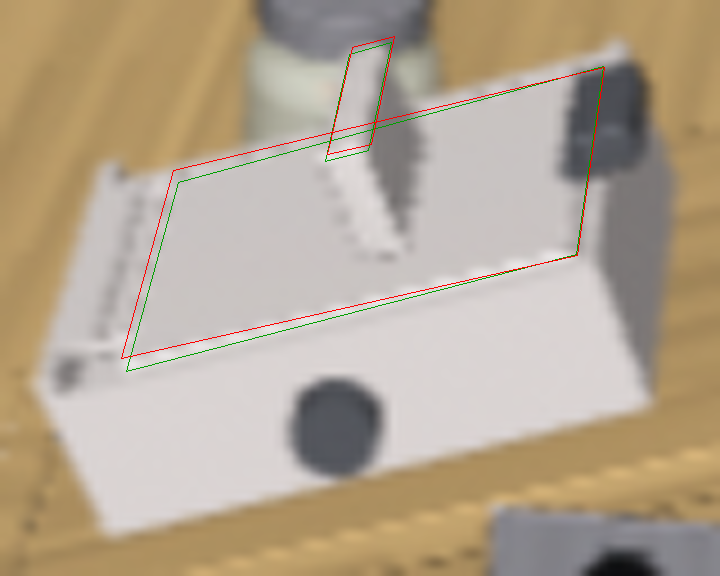

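```bash
python3 - <<'E'
from h import *
im=cv2.imread('pics/o_side_full.png').astype(float).mean(2); i0=cv2.imread('pics/side0.png').astype(float).mean(2)
def pr(x,y,z): return proj('side',(np.array([[x,y,z]])/1e3)@RB.T+TB)[0]
def prof(img,y,z,xs):
    # average profile along image v around predicted line point
    out=[]
    for dv in np.arange(-4,4.01,.5):
        v=[]
        for x in xs:
            u,w=pr(x,y,z); v.append(cv2.getRectSubPix(img.astype(np.float32),(1,1),(float(u),float(w+dv)))[0,0])
        out.append(np.mean(v))
    return np.round(out).astype(int)
print('dv',np.arange(-4,4.01,.5))
for c in (-55,-35,-15,35,55): print(c,prof(im,-48,6,np.arange(c-5,c+6,1.)))
print('px per mm z:',(pr(-55,-48,7)-pr(-55,-48,6)),(pr(55,-48,7)-pr(55,-48,6)))
print('before, wall outer edge z5'); 
for c in (-55,-35,-15,35,55): print(c,prof(i0,-56,5,np.arange(c-5,c+6,1.)))
E
```

```text
dv [-4.  -3.5 -3.  -2.5 -2.  -1.5 -1.  -0.5  0.   0.5  1.   1.5  2.   2.5
  3.   3.5  4. ]
-55 [198 198 198 198 199 204 214 220 215 208 205 207 210 212 213 213 213]
-35 [197 197 197 198 199 203 213 220 215 208 205 207 210 212 213 213 213]
-15 [197 197 197 197 199 203 212 220 216 208 205 206 209 212 213 213 213]
35 [196 197 197 197 199 203 212 220 218 209 205 206 209 211 213 213 213]
55 [196 196 196 196 197 199 207 218 217 210 205 206 209 211 212 213 213]
px per mm z: [-0.1571 -0.3393] [-0.1411 -0.3552]
before, wall outer edge z5
-55 [194 194 194 194 194 196 200 205 208 210 210 210 210 210 210 210 210]
-35 [127 127 131 143 164 183 196 204 208 210 210 211 210 210 210 210 210]
-15 [133 133 134 144 163 181 194 203 208 210 210 210 210 210 210 208 205]
35 [ 87  88  95 111 141 173 192 202 207 209 210 211 211 211 211 210 210]
55 [138 133 130 138 154 175 193 201 207 209 210 211 211 210 210 211 210]
```

Along the whole near edge, the plate top lies a constant 0.4 px from the seated prediction, so the cover is parallel to the box within about 0.3°. The −2° fit was an error in my bar-corner picks. The bystanders look unmoved in the top view, and the arm is clear.

```bash
python3 -c "
from plant import r
r.job_done(); s=r.read_state(); print(s['time_s'],s['contact_force'],s['grip_width'])"
```

```text
the job is handed in; nothing more can be done
the job is handed in; nothing more can be done
```

The white cover is on the box, with its tongue under the lip, the far end pressed home and the catch over its edge. I let go and handed the job in at about 14 s of the 64 s; no verdict is reported.

**How it was done:** The tool can only turn about the vertical. I gripped the bar across its 56 mm length instead of its 12 mm, so the cover could pivot between the pads. Lowering the far end onto the catch tipped it about 10° above the box's plane. I then slid the tongue under the lip and swung the far end down. The press met about 24 N with no further movement. I opened the fingers and backed away.

**Checks:**
- **Tongue under the lip, far end raised:** tongue tip at about x −77 mm, z 5 mm in the box frame, with the far end at about 28 mm. A close crop agreed.
- **Catch:** its pixels in the side view match those from before the job, and only differ by about half a pixel from above. The cover's edge lies beneath it.
- **Cover seated:** its near edge is parallel to the seated prediction within about 0.3° and at the right height.
- **Disagreement:** one early corner fit gave −2° of tilt and a tongue tip at 7 mm. Two of its bar-corner picks were off by 2–3 pixels, and the edge profile did not bear it out.
- **Other things on the bench:** they looked unmoved in the top view, though the arm hid part of the ratchet. I judged this by eye.
- **Arm clear:** the force reading was about zero with the arm backed off. The state could not be read after handing in.

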